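# Test the latching stop of the gluing machine

## Robot

A 7-joint arm with a two-finger parallel gripper is mounted at the origin on the work surface. World frame = base frame: x ahead of the robot, y to its left, z up, the work surface at z = 0. Lengths are in mm, angles in degrees, forces in N, time in s.
With the tool pointing down it reaches from about 400 to 925 mm from the base axis. Payload 4.1 kg.
Tool frame: the origin (TCP) lies midway between the tips of the shut fingers; the grasp point (between the pads) lies 19 mm behind it (robot.tcp_to_grasp is the distance from the TCP to the grasp point, in mm); z points along the fingers, y is the line along which they close (so a half turn about z gives the same grasp; the last joint's range is limited). The gripper opens to 85 mm and grips with 20 to 120 N. Pads are 22 mm wide; open, the fingers measure 114 mm over their backs; the gripper's body (76 mm by 85 mm) begins 54 mm behind the grasp point. The pads swing forward as they close: fully open they stand 13 mm farther back than shut.
Start: joints at [-77.292, 22.827, 2.584, 88.041, -1.071, 69.15, -2.905], TCP at [204.941, 616.881, 231.347] pointing down, gripper open.
Joint ranges: [-161.44, 161.44], [-28.35, 127.94], [-78.24, 83.42], [0, 140.83], [-78.03, 258.03], [13.02, 114.36], [-168.23, 168.23]. Speed limits (degrees/s): [147.25, 147.25, 180, 180, 180, 180, 180].

## Interface

Orientations are given as a 3x3 rotation matrix whose columns are the frame's x, y, z axes.
In Python, from plant import read_state, vision, robot gives the robot as it stands.
- The arm moves only by the shell command python3 -m handwheel 'ROWS' [FORCE]. ROWS is JSON, a list that holds one entry, the list of rows, each a list of 7 numbers: the turn, a rotation vector about the tool's x, y, z in rad, then the shift along the tool's x, y, z in m, then the opening, from 0 (shut) to 1 (fully open). In form: [[[wx, wy, wz, dx, dy, dz, fingers], ...]]. A call has 1 to 10 rows; each row is the pose to reach, as a shift and turn from the pose commanded when the call began, along the tool's axes at that moment; what a row does not reach only later rows make up. A row lasts 1/10 s, in which the tool goes at most 50 mm and 8.59 degrees, less where a joint would pass 70% of its speed; a pose out of reach is approached as far as the arm can. A call with a gripper value outside its range is refused whole. The fingers move at their own pace and stop on an object; FORCE is the grip in N (left out, the last holds). Time passes only in rows, so rows that repeat a pose let the fingers close. It gives the time, the measured TCP pose, the force, the opening and the grip force at its end, in the units of the state.
- read_state(): the state, without advancing time (a new reading comes with each control period).
- vision.snapshot(name): name is "scene" or "top"; returns a dict with "image" (400x640x3 uint8, blue, green, red), "fovy" (degrees; the focal length in pixels is half the picture's height over the tangent of half this angle, whatever the lens; pixels are square), "cx", "cy" (the principal point, pixels), "position" and "rotation" of the camera in the world. Camera axes: x right, y up, looking along -z (the intrinsics and any distortion apply to the point x, -y, -z); pixel columns grow to the right and rows downward; lengths in mm; the calibration is good to about 2 mm. A picture is of the moment at which its call begins. There is no depth.
- robot.job_done(): hands the job in; it is judged then, once.
The state is a dict: "clock": time; "qpos": joint angles; "qvel": joint speeds; "effort": joint torques, N m; "ee_pos": TCP position; "eef_rot": TCP orientation; "ft_force": force on the tool from outside, world axes, zero at the start; "torque": the same for the moment, N m; "finger_gap": finger opening in mm; "grasp_force": force on a finger pad.
Only numpy, scipy, OpenCV 4.12 (cv2) and the standard library are available. Lean on these libraries where they do the work, as an engineer would, in place of code of your own. Each camera call takes 0.05 s, during which the arm holds its last target. There are 200 camera calls.

## Task

Check the gluing machine's stop: with the fingertips press the winged mushroom button straight down until it latches, and let go so that it stays in by itself. Then push one of its wings round clockwise (seen from above) until the latch lets go, and leave the button sprung fully out and turned back to its rest position. Leave the small round start button unpressed, and do not shift or pick up the jar, the weight or the book.

Things in the scene. Friction and masses are not known exactly. Their poses are not given: they have to be found in the camera images.
- console: the machine's control box, screwed to the bench, white with a grey top plate, 180 x 300 x 60 mm (x, y, z); origin at the centre of its underside on the bench, so its flat top is 60 mm above it. The mushroom button sits near one end of its long side and the start button near the other; which end varies. The two are about 150 mm apart
- stop_top (a point): centre of the top of the black mushroom stop button, 50 mm above the box's top when out. Round head 50 mm across with two opposite wings, one towards this frame's +x and one towards -x; the frame's z is up and it moves and turns with the head. The wings are 14 mm wide, 16 mm high, reach 52 mm from the axis; their tops are 5 mm and their undersides 21 mm below this point. Under the head stands a fixed round grey collar, 48 mm across and 14 mm high above the box's top
- wing_a (a point): middle of the +x wing: 42 mm out from the button's axis, 13 mm below stop_top, at mid height and mid width of the wing
- wing_b (a point): middle of the -x wing, opposite wing_a: 42 mm out from the axis, 13 mm below stop_top
- stop_press (a joint): how far the mushroom button is pushed in, m: 0 is out (start), 0.014 the bottom stop. Sprung: takes about 3 N to start and 6 to 7 N to pass the latch at about 0.012, then it gives way to the bottom stop (10 to 15 N there does no harm); let go and it comes back to about 0.0115, where it stays latched. Pressed less deep it springs out again. It latches only if the head is at its rest angle
- stop_turn (a joint): turn of the mushroom head, rad: 0 is its rest position (start), grows clockwise seen from above to the stop at 1.1. Sprung back to 0 (0.03 to 0.06 N m). When the button is latched in, the latch lets go at about 0.7 and the button springs out; when freed the head turns back to 0 by itself
- start (a joint): travel of the start button, m: 0 is out, 0.006 fully pressed; must stay unpressed (5 N presses it)
- start_top (a point): centre of the top of the start button: plain round black button 28 mm across in a grey ring 44 mm across; its top is 22 mm above the box's top
- jar: loose closed white glue jar, 66 mm across, 100 mm high, standing on the bench beside one end of the box; origin at the centre of its underside
- weight: loose steel bookbinder's weight with a narrow neck, 60 mm across, 80 mm high, standing on the bench beside the other end of the box; origin at the centre of its underside
- book: loose closed book lying flat on the bench beyond the box, 140 x 200 x 34 mm; origin at the centre of its underside
Mind the look-alikes: they are no part of the job. Leave any green or purple look-alike of the weight alone.

How it is judged (in metres and radians):
On the way, in this order (a step that is already met when the one before it is completed fails the run):
1. the mushroom button is latched in at its rest angle, with nothing touching it (value of joint stop_press above 0.0095 m and value of joint stop_turn below 0.2 rad and contact force between stop_turn and the arm below 0.1 N and contact force between stop_turn and the fingers below 0.1 N), for 0.2 s.
2. the head has been turned clockwise and the latch has let go (value of joint stop_press below 0.008 m and value of joint stop_turn above 0.3 rad).
At the end, for the whole second after the job is handed in: the mushroom button is out (within 2 mm) and back at its rest angle (within 0.15 rad), the start button is out, and jar, weight and book stand within 20 mm of where they were (value of joint each of stop_press, start below 0.002 m and value of joint stop_turn below 0.15 rad and distance of each of jar, weight, book from where it was at the start of the episode below 0.02 m and angle between each of jar, weight, book's own z axis and vertical below 0.2 rad); the robot touches nothing.
It fails at once if the start button is pressed (more than 3 mm) (value of joint start above 0.003 m).
It fails at once if the jar, the weight or the book is lifted or shifted by more than 20 mm (distance of any of jar, weight, book from where it was at the start of the episode above 0.02 m).
It also fails if it takes over 38 s, if anything falls off the work surface, if the arm or the gripper's body presses on something with over 40 N, if the wrist force passes 120 N, or if a joint passes its speed limit or range.

## Working session

There is one attempt and no reset: what is moved stays moved. The work goes in short steps, Python scripts to look and compute and a shell command to move; the robot and the scene stay as the last step left them, time stands still between calls to the robot, and variables do not carry over. Pictures are saved under pics/ and viewed, at most 10 in all, crops included, and the job is handed in when it is done.

```bash
mkdir -p pics; ls
python3 - <<'E'
from plant import read_state, vision, robot
import cv2,pickle
s=read_state();print(s['clock'],s['ee_pos'],s['eef_rot'],s['finger_gap'])
for n in("scene","top"):
    d=vision.snapshot(n);cv2.imwrite(f"pics/{n}0.png",d['image']);pickle.dump(d,open(f"{n}0.pkl","wb"))
    print(n,{k:v for k,v in d.items() if k!='image'})
E
```

```text
pics
0.0 [204.73065077 616.24468904 230.25648838] [[-9.49027337e-01  3.15193392e-01 -4.89994133e-04]
 [ 3.15193747e-01  9.49025481e-01 -1.88122013e-03]
 [-1.27931237e-04 -1.93977242e-03 -9.99998110e-01]] 85.37183872721327
scene {'fovy': 54.92813948172755, 'cx': 315.57195936894595, 'cy': 194.39576030228898, 'position': array([908.00651619, 425.35153483, 761.93629146]), 'rotation': array([[-0.80544719, -0.46771823,  0.36399793],
       [ 0.59257576, -0.62473108,  0.50849291],
       [-0.01043058,  0.62526053,  0.78034638]])}
top {'fovy': 51.39793233320289, 'cx': 317.48023888260303, 'cy': 207.7920088505796, 'position': array([ 497.60923198,   -9.02989599, 1177.18088831]), 'rotation': array([[-0.02991727,  0.99240257, -0.11934028],
       [-0.99954373, -0.02920626,  0.00770274],
       [ 0.00415874,  0.11951627,  0.99282353]])}
```

View pics/scene0.png

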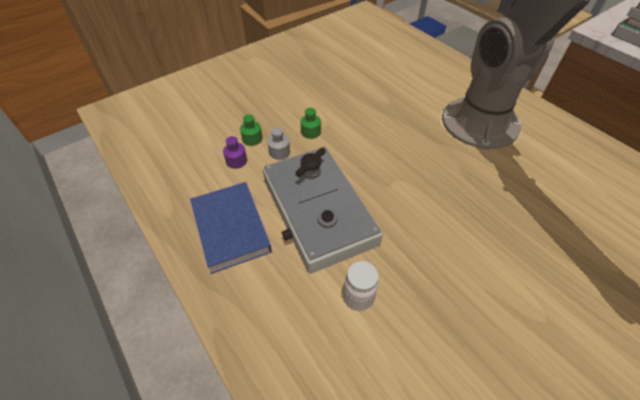

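View pics/top0.png

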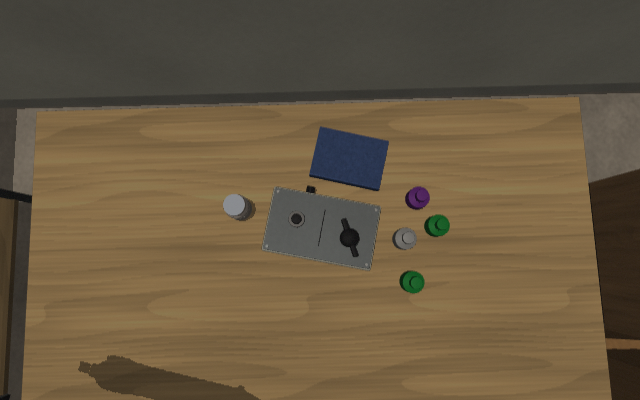

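The scene view shows the button at about (311,163) with wings running (297,178)–(325,151), and the start button at (327,217). In the top view the button is at (349,238) with wings at (345,222) and (355,253). Start is at (297,219), the jar at (236,206) and the weight at (405,238).

```bash
cat > h.py <<'E'
import numpy as np,cv2,pickle
def ray(d,u,v):
    f=d['image'].shape[0]/2/np.tan(np.radians(d['fovy']/2))
    return d['position'],d['rotation']@np.array([(u-d['cx'])/f,-(v-d['cy'])/f,-1])
def onz(d,u,v,z):
    p,r=ray(d,u,v);return p+r*(z-p[2])/r[2]
def blob(d,c,r=25,t=55):
    g=d['image'].max(2);m=(g<t).astype(np.uint8);k=np.zeros_like(m);cv2.circle(k,c,r,1,-1);m*=k
    n,l,s,ce=cv2.connectedComponentsWithStats(m)
    i=1+np.argmax(s[1:,4]);ys,xs=np.where(l==i);return xs,ys
E
python3 - <<'E'
from h import *
for n,c,e in(("top",(349,238),(297,219)),("scene",(311,163),(327,217))):
    d=pickle.load(open(n+"0.pkl","rb"))
    for t in (45,60):
        xs,ys=blob(d,c,25,t)
        P=np.array([onz(d,x,y,102)[:2] for x,y in zip(xs,ys)])
        m=P.mean(0);w,V=np.linalg.eigh(np.cov((P-m).T));a=V[:,1];q=(P-m)@a
        print(n,t,len(P),m,'axis',np.degrees(np.arctan2(a[1],a[0])),q.min(),q.max(),'mid',m+a*(q.min()+q.max())/2)
        xs,ys=blob(d,e,10,t);print(' start',len(xs),onz(d,xs.mean(),ys.mean(),82)[:2])
    im=cv2.resize(d['image'][c[1]-30:c[1]+30,c[0]-40:c[0]+40],None,fx=8,fy=8,interpolation=2);cv2.imwrite(f"pics/c_{n}.png",im)
d=pickle.load(open("top0.pkl","rb"))
print('weight',onz(d,406,238,80)[:2],'corners',[onz(d,u,v,60)[:2].round() for u,v in((275,188),(380,207),(371,269),(263,249))])
E
```

```text
top 45 414 [547.46700833 -97.30012204] axis -163.19794852368292 -51.086504278366824 50.677224067007046 mid [547.66291218 -97.24096753]
 start 81 [602.21682899  39.87240924]
top 60 443 [547.77798528 -97.19374422] axis -163.11757160994753 -52.40042274016924 51.82680615024724 mid [548.05243291 -97.11045259]
 start 87 [602.54492002  40.2171451 ]
scene 45 32 [582.83131569 -77.57502876] axis -175.65531010862043 -16.0012759769682 18.71904967469871 mid [581.47633381 -77.67797326]
 start 19 [609.10940121  41.43004077]
scene 60 383 [553.35304512 -90.18010457] axis -159.83944921985022 -50.3661612383687 54.11452125165076 mid [551.59369511 -90.82604436]
 start 94 [606.05611318  45.06744057]
weight [ 542.38234151 -248.59357334] corners [array([690.,  96.]), array([ 629., -187.]), array([ 464., -155.]), array([525., 131.])]
```

View pics/c_top.png

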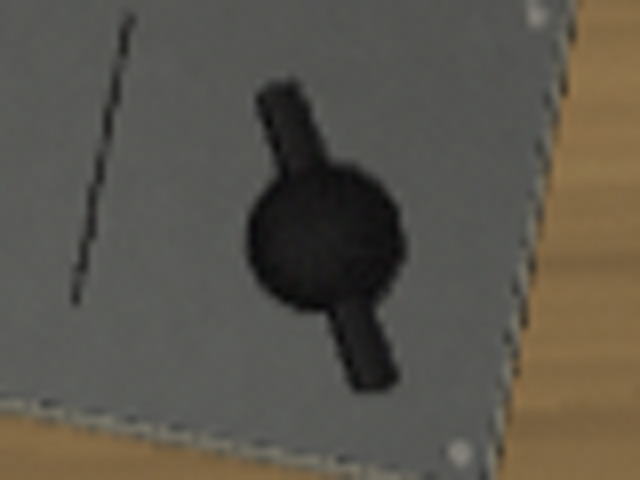

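View pics/c_scene.png

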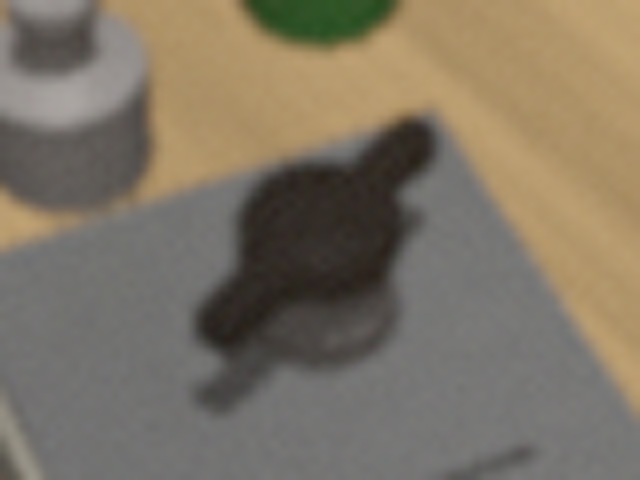

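The two views agree to within about 7 mm. I put the button at about (549,-96) with the wing axis at about 17°. I'll carry the shut gripper above it.

```bash
python3 -m handwheel '[[[0,0,-0.27,-0.551,-0.567,0.06,0],[0,0,-0.27,-0.551,-0.567,0.06,0],[0,0,-0.27,-0.551,-0.567,0.06,0],[0,0,-0.27,-0.551,-0.567,0.06,0],[0,0,-0.27,-0.551,-0.567,0.06,0],[0,0,-0.27,-0.551,-0.567,0.06,0],[0,0,-0.27,-0.551,-0.567,0.06,0],[0,0,-0.27,-0.551,-0.567,0.06,0],[0,0,-0.27,-0.551,-0.567,0.06,0],[0,0,-0.27,-0.551,-0.567,0.06,0]]]'
cat > go.py <<'E'
import sys,numpy as np
from plant import read_state
s=read_state();R=np.array(s['eef_rot']);t=np.array([float(a) for a in sys.argv[1:4]])
print(s['clock'],s['ee_pos'].round(1),'F',np.round(s['ft_force'],2),'shift',(R.T@(t-s['ee_pos'])/1000).round(4),'xdir',np.degrees(np.arctan2(R[1,0],R[0,0])).round(1),'gap',s['finger_gap'])
print(R.T.round(3).tolist())
E
python3 go.py 549 -96 150
```

```text
clock: 1.1
ee_pos: [422.2, 166.0, 193.3]
eef_rot: [[-0.999, 0.05, 0.0], [0.05, 0.999, 0.0], [-0.0, 0.0, -1.0]]
ft_force: [1.9, 0.0, 0.2]
finger_gap: -0.2
grasp_force: 0.0
1.1 [422.2 166.  193.3] F [1.85 0.03 0.19] shift [-0.1398 -0.2553  0.0432] xdir 177.1 gap -0.17315557536852022
[[-0.999, 0.05, -0.0], [0.05, 0.999, 0.0], [0.0, 0.0, -1.0]]
```

```bash
python3 -m handwheel '[[[0,0,0,-0.14,-0.255,0.043,0],[0,0,0,-0.14,-0.255,0.043,0],[0,0,0,-0.14,-0.255,0.043,0],[0,0,0,-0.14,-0.255,0.043,0],[0,0,0,-0.14,-0.255,0.043,0],[0,0,0,-0.14,-0.255,0.043,0],[0,0,0,-0.14,-0.255,0.043,0],[0,0,0,-0.14,-0.255,0.043,0],[0,0,0,-0.14,-0.255,0.043,0]]]'
python3 go.py 549 -96 125
python3 - <<'E'
from h import *
from plant import vision
d=vision.snapshot("scene");cv2.imwrite("pics/s1.png",cv2.resize(d['image'][80:230,210:410],None,fx=4,fy=4,interpolation=2))
pickle.dump(d,open("s1.pkl","wb"))
E
```

```text
clock: 2.0
ee_pos: [548.4, -92.2, 150.1]
eef_rot: [[-0.999, 0.049, -0.001], [0.049, 0.999, 0.001], [0.001, 0.001, -1.0]]
ft_force: [1.4, 0.6, -0.9]
finger_gap: -0.1
grasp_force: 0.0
2.0 [548.4 -92.2 150.1] F [ 1.36  0.63 -0.89] shift [-0.0008 -0.0038  0.0251] xdir 177.2 gap -0.0763084261637722
[[-0.999, 0.049, 0.001], [0.049, 0.999, 0.001], [-0.001, 0.001, -1.0]]
```

View pics/s1.png

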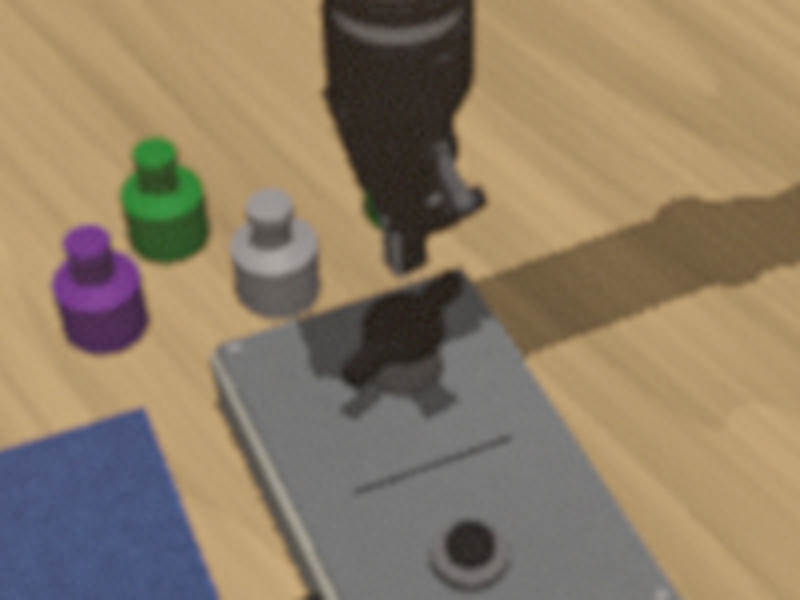

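The fingertip (crop pixel 402,268) hangs over the button head (403,322), so they line up. Next is the press down.

```bash
python3 -m handwheel '[[[0,0,0,0,-0.003,0.02,0],[0,0,0,0,-0.003,0.034,0],[0,0,0,0,-0.003,0.038,0],[0,0,0,0,-0.003,0.042,0],[0,0,0,0,-0.003,0.046,0],[0,0,0,0,-0.003,0.049,0],[0,0,0,0,-0.003,0.052,0],[0,0,0,0,-0.003,0.052,0]]]'
python3 go.py 549 -96 96
```

```text
clock: 2.85
ee_pos: [548.9, -96.3, 98.5]
eef_rot: [[-0.999, 0.05, 0.0], [0.05, 0.999, 0.001], [-0.0, 0.001, -1.0]]
ft_force: [-1.2, 1.4, 2.9]
finger_gap: -0.2
grasp_force: 1.5
2.85 [548.9 -96.3  98.5] F [-1.2   1.41  2.93] shift [-0.0001  0.0003  0.0025] xdir 177.1 gap -0.20249673621332095
[[-0.999, 0.05, -0.0], [0.05, 0.999, 0.001], [0.0, 0.001, -1.0]]
```

```bash
python3 -m handwheel '[[[0,0,0,0,0,0.002,0],[0,0,0,0,0,0.003,0],[0,0,0,0,0,0.004,0],[0,0,0,0,0,0.004,0]]]'
python3 go.py 549 -96 96
```

```text
clock: 3.25
ee_pos: [549.4, -96.6, 95.7]
eef_rot: [[-0.999, 0.051, 0.001], [0.051, 0.999, 0.001], [-0.001, 0.001, -1.0]]
ft_force: [-3.7, 3.0, 11.0]
finger_gap: -0.4
grasp_force: 5.7
3.25 [549.4 -96.6  95.7] F [-3.68  2.98 11.04] shift [ 0.0004  0.0006 -0.0003] xdir 177.1 gap -0.4467842099269687
[[-0.999, 0.051, -0.001], [0.051, 0.999, 0.001], [0.001, 0.001, -1.0]]
```

11 N at z = 95.7 means it reached the bottom stop. Lift clear and check the latch.

```bash
python3 -m handwheel '[[[0,0,0,0,0,-0.01,0],[0,0,0,0,0,-0.03,0],[0,0,0,0,0,-0.05,0],[0,0,0,0,0,-0.05,0],[0,0,0,0,0,-0.05,0]]]'
python3 - <<'E'
from h import *
from plant import vision
d=vision.snapshot("scene");o=pickle.load(open("s1.pkl","rb"))
f=lambda a:cv2.resize(a['image'][135:200,270:350],None,fx=5,fy=5,interpolation=2)
cv2.imwrite("pics/s2.png",np.hstack([f(o),f(d)]))
E
python3 go.py 505 -140 120
```

```text
clock: 3.75
ee_pos: [548.9, -97.2, 144.4]
eef_rot: [[-0.999, 0.051, 0.001], [0.051, 0.999, -0.001], [-0.001, -0.0, -1.0]]
ft_force: [-1.1, -0.3, -0.1]
finger_gap: -0.2
grasp_force: 0.0
3.8 [548.3 -97.  143.8] F [-0.69 -0.54 -0.06] shift [ 0.0411 -0.0452  0.0238] xdir 177.1 gap 0.07763578460534304
[[-0.999, 0.051, 0.001], [0.051, 0.999, -0.0], [-0.001, -0.0, -1.0]]
```

View pics/s2.png

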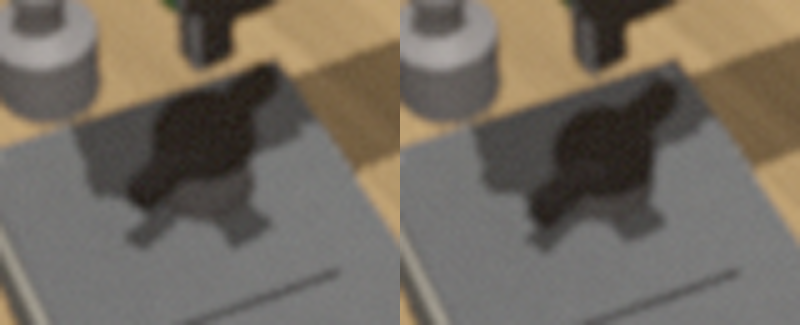

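The right half shows the head (crop pixel 605,150) clearly lower over the collar than before, with the wings at the same angle. It is latched with nothing touching it. Next, drop the fingertips beside the near wing on its -y side.

```bash
python3 -m handwheel '[[[0,0,0,0.039,-0.047,0,0],[0,0,0,0.039,-0.047,0,0],[0,0,0,0.039,-0.047,0.02,0],[0,0,0,0.039,-0.047,0.05,0],[0,0,0,0.039,-0.047,0.064,0],[0,0,0,0.039,-0.047,0.064,0],[0,0,0,0.039,-0.047,0.064,0]]]'
python3 go.py 507 -120 80
```

```text
clock: 4.5
ee_pos: [507.4, -141.9, 80.4]
eef_rot: [[-0.999, 0.051, -0.0], [0.051, 0.999, -0.0], [0.0, -0.0, -1.0]]
ft_force: [0.9, 0.3, 0.2]
finger_gap: 0.2
grasp_force: 0.0
4.5 [ 507.4 -141.9   80.4] F [0.89 0.29 0.15] shift [0.0015 0.0219 0.0004] xdir 177.1 gap 0.16523922419071654
[[-0.999, 0.051, 0.0], [0.051, 0.999, -0.0], [-0.0, -0.0, -1.0]]
```

```bash
python3 -m handwheel '[[[0,0,0,0.001,0.01,0,0],[0,0,0,0.001,0.015,0,0],[0,0,0,0.002,0.02,0,0],[0,0,0,0.002,0.025,0,0],[0,0,0,0.003,0.03,0,0],[0,0,0,0.003,0.034,0,0],[0,0,0,0.004,0.038,0,0],[0,0,0,0.004,0.042,0,0],[0,0,0,0.004,0.045,0,0],[0,0,0,0.004,0.045,0,0]]]'
python3 go.py 504 -88 80
python3 - <<'E'
from h import *
from plant import vision
a=vision.snapshot("scene");b=vision.snapshot("top")
f=lambda a,u,v:cv2.resize(a['image'][v-35:v+35,u-40:u+40],None,fx=5,fy=5,interpolation=2)
cv2.imwrite("pics/s3.png",np.hstack([f(a,311,163),f(b,349,238)]))
E
```

```text
clock: 5.5
ee_pos: [505.8, -96.0, 80.4]
eef_rot: [[-0.999, 0.05, 0.0], [0.05, 0.999, 0.0], [-0.0, 0.0, -1.0]]
ft_force: [-0.5, -1.4, 0.9]
finger_gap: -0.0
grasp_force: 0.6
5.5 [505.8 -96.   80.4] F [-0.49 -1.44  0.85] shift [0.0022 0.0079 0.0004] xdir 177.1 gap -0.010085991843904482
[[-0.999, 0.05, -0.0], [0.05, 0.999, 0.0], [0.0, 0.0, -1.0]]
```

View pics/s3.png

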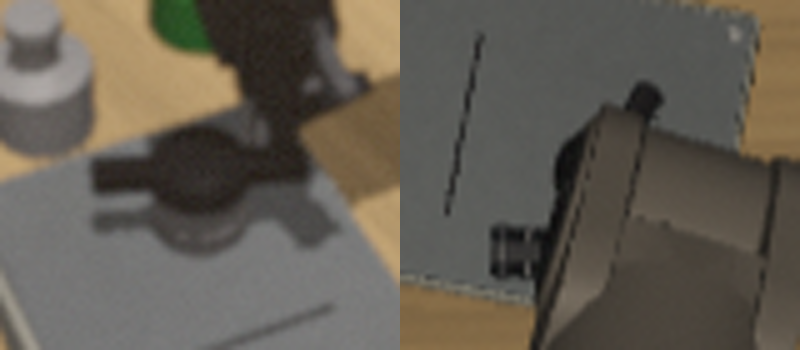

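The head is turned to about 48°: in the top crop the far wing is at (647,97). More collar shows than when it was latched, so it has probably released. I'll push 4 mm more to be sure, then back out along the same path and lift.

```bash
python3 -m handwheel '[[[0,0,0,0,0.004,0,0],[0,0,0,0,0.004,0,0],[0,0,0,0,0.004,0,0]]]'
python3 -m handwheel '[[[0,0,0,-0.001,-0.015,0,0],[0,0,0,-0.002,-0.03,0,0],[0,0,0,-0.004,-0.05,0,0],[0,0,0,-0.004,-0.056,0,0],[0,0,0,-0.004,-0.056,0,0],[0,0,0,-0.004,-0.056,-0.04,0],[0,0,0,-0.004,-0.056,-0.09,0],[0,0,0,0.06,-0.056,-0.12,0],[0,0,0,0.09,-0.056,-0.12,0],[0,0,0,0.09,-0.056,-0.12,0]]]'
python3 - <<'E'
from h import *
from plant import vision
a=vision.snapshot("scene");b=vision.snapshot("top");o=pickle.load(open("scene0.pkl","rb"))
f=lambda a,u,v:cv2.resize(a['image'][v-35:v+35,u-32:u+32],None,fx=4,fy=4,interpolation=2)
cv2.imwrite("pics/s4.png",np.hstack([f(o,311,163),f(a,311,163),f(b,349,238)]))
E
```

```text
clock: 5.9
ee_pos: [505.8, -92.4, 80.4]
eef_rot: [[-0.999, 0.05, -0.0], [0.05, 0.999, 0.0], [0.0, 0.0, -1.0]]
ft_force: [-1.4, -1.2, 0.7]
finger_gap: 0.1
grasp_force: 0.6
clock: 6.9
ee_pos: [407.5, -142.6, 200.8]
eef_rot: [[-0.999, 0.051, -0.002], [0.051, 0.999, 0.005], [0.002, 0.005, -1.0]]
ft_force: [0.5, 0.4, -0.7]
finger_gap: 0.3
grasp_force: 0.0
```

View pics/s4.png

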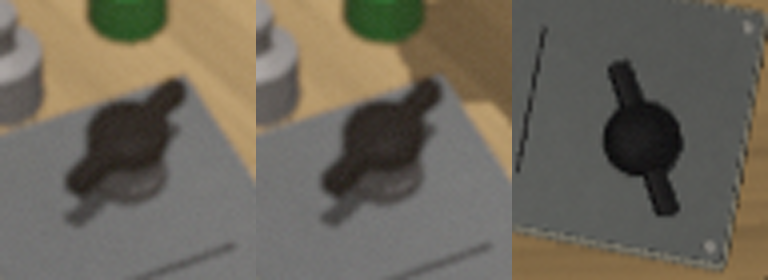

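The current scene crop (middle) matches the start (left): head at the same height and wings at the same angle. In the top crop the wings are back at (622,75) and (662,200).

```bash
python3 -c "
from plant import robot
print(robot.job_done())"
```

```text
the job is handed in; nothing more can be done
None
```

The stop button was pressed until it latched, released by a clockwise wing push, and is now back out at its rest angle in the final pictures; the start button, jar, weight and book were not touched, and the job is handed in (no verdict was returned).

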